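Rock the transit bung out of a pump port

ROBOT

A 7-joint arm with a two-finger parallel gripper is mounted at the origin on the work surface. World frame = base frame: x ahead of the robot, y to its left, z up, the work surface at z = 0. Lengths are in m, angles in rad, forces in N, time in s.
With the tool pointing down it reaches from about 0.425 to 0.875 m from the base axis. Payload 8.4 kg.
Tool frame: the origin (TCP) lies between the finger pads; the fingertips stand 14 mm ahead of it and the grasp point (between the pads) lies 5 mm behind it; z points along the fingers, y is the line along which they close (so a half turn about z gives the same grasp; the last joint's range is limited). The gripper opens to 85 mm and grips with 20 to 120 N. Pads are 22 mm wide; open, the fingers measure 114 mm over their backs; the gripper's body (76 mm by 85 mm) begins 54 mm behind the grasp point. The pads swing forward as they close: fully open they stand 13 mm farther back than shut.
Start: joints at [-1.21, 0.333, 0.04, 1.465, -0.013, 1.343, -0.059], TCP at [0.288, 0.582, 0.245] pointing down, gripper open.
Joint ranges: [-2.58, 2.58], [-0.38, 2.09], [-1.3, 1.39], [0.25, 2.4], [-1.5, 4.64], [0.08, 2.09], [-2.65, 2.65]. Speed limits (rad/s): [2.22, 2.22, 2.79, 2.79, 3.14, 3.14, 3.14].

INTERFACE

Orientations are given as a unit quaternion [w, x, y, z].
In Python, from plant import arm, vision, workorder gives the robot as it stands.
- The arm moves only by the tool step_arm, never from a script. Its arguments are lists of equal length, an entry for each row: "travel": the shift along the tool's x, y, z scaled (see below), a list of three; "dr": the turn, a rotation vector about the tool's x, y, z scaled (see below), a list of three; "jaw": the closure, from -1 (fully open) to 1 (shut). In form: {"travel": [[x, y, z], ...], "dr": [[rx, ry, rz], ...], "jaw": [jaw, ...]}. A call has 1 to 20 rows; each row is the pose to reach, as a shift and turn from the pose commanded when the call began, along the tool's axes at that moment; what a row does not reach only later rows make up. The controller multiplies each number of a shift by 500 mm and each number of a turn by 90 degrees. A row lasts 1/10 s, in which the tool goes at most 50 mm and 8.59 degrees, less where a joint would pass 70% of its speed; a pose out of reach is approached as far as the arm can. A call with a number of a shift or a turn outside -1 to 1 is refused whole. A call with a gripper value outside its range is refused whole. The fingers move at their own pace and stop on an object; the grip force is fixed at half the most. Time passes only in rows, so rows that repeat a pose let the fingers close. It gives the time, the measured TCP pose, the force, the opening and the grip force at its end, in the units of the state.
- arm.state(): the state, without advancing time (a new reading comes with each control period).
- vision.camera(name): name is "scene" or "side" or "wrist"; returns a dict with "pixels" (420x560x3 uint8, blue, green, red), "fovy" (degrees; the focal length in pixels is half the picture's height over the tangent of half this angle, whatever the lens; pixels are square), "cx", "cy" (the principal point, pixels), "T" (4x4, takes a point from camera to world coordinates); the wrist camera has in their place "tool_from_camera" (4x4, takes a point from camera to tool coordinates, whose origin is the TCP and whose axes are the flange's). Camera axes: x right, y down, z forward; pixel columns grow to the right and rows downward; lengths in m; the calibration is good to about 2 mm. The wrist camera is an equidistant fisheye: a pixel r from the principal point sees the ray r / f radians off the axis. A picture is of the moment at which its call begins: read the wrist's pose just before it. There is no depth.
- workorder.job_done(): hands the job in; it is judged then, once.
The state is a dict: "t": time; "joint_pos": joint angles; "qd": joint speeds; "effort": joint torques, N m; "position": TCP position; "orientation": TCP orientation; "contact_force": force on the tool from outside, world axes, zero at the start; "moment": the same for the moment, N m; "width": finger opening in m; "grasp_force": force on a finger pad.
Only numpy, scipy, OpenCV 4.12 (cv2) and the standard library are available. Lean on these libraries where they do the work, as an engineer would, in place of code of your own. Each camera call takes 0.05 s, during which the arm holds its last target. There are 200 camera calls.

TASK

Ready the coolant pump for issue: slide the steel keeper bolt well clear of the black tapered bung, then work the bung out of the leaning neck by rocking it by its square grip, a good ten degrees away from the robot and then as far towards it, to and fro, while easing it up, because a straight pull lifts the pump out of its cradle. Set the bung down gently in the open bin that already holds a bung, not the one with bearing rings, leaving the keeper clear; do not lift the pump or shift the carton or the spray can.

Things in the scene. Friction and masses are not known exactly. Their poses are not given: they have to be found in the camera images.
- pump: Fixed plywood cradle, 150 x 220 x 24 mm, holding an aluminium pump (112 mm disc, top 70 mm above the bench, pipe stub on its +x side to x = 98). Over it a carrying bow of 12 mm steel rod: legs up at x = 55, y = +100 and -100 to z = 200, then sloping to a crossbar along y at x = -25, z = 310. Origin: centre of the underside, z up. The neck leans to -x, left seen from the robot; +y points away from the robot.
- port (a point): The pump's neck: aluminium tube, 64 mm outer, 50 mm inner diameter. Origin: centre of its mouth, 142 mm above the bench. z points out along the neck, 25 degrees from vertical towards the cradle's -x; y is level, the cradle's y, away from the robot; x points to the right and up.
- seat (a point): Point on the port's axis 12 mm below the mouth, between two sprung rubber lips at its +y and -y that grip the bung. Straight along z the bung needs some 25 N, far more than the pump weighs. Rocked about the port's x axis through this point, it needs little lift, if raised only while rocking, slower than its sides slip (18 mm from the axis). Loose after rising about 16 mm.
- housing (a joint): Lift of the pump and neck out of the cradle, m: 0 = resting, grows upward, nothing holds it but its weight of about 8 N. Keep it under 0.005.
- keeper (a joint): Steel keeper bolt, a flat bar 8 mm wide, 5 mm thick, 8 to 13 mm beyond the mouth, along the port's y at x = -17 mm. Value in m: at 0 its tip at y = +8 lies over the edge of the bung's top face and traps it; it slides to the port's -y (to the robot) as the value grows, stop at 0.045, starts at 0 to 0.006, friction 2 N, stays where left. Well clear is over 0.032.
- keeper_knob (a point): Middle of the steel pin standing on the keeper bolt: 12 mm diameter, 26 mm long, parallel to the port's z, from 13 to 39 mm beyond the mouth plane (this point 26 mm), at x = -17, y = -70 mm of the port when the keeper is at 0.
- bung: Black plastic tapered bung, about 60 g: cone 32 mm long, 32 mm across the small end, 41 mm across the large, then a square grip 20 x 20 mm (sides along x and y), 42 mm tall. Origin: centre of the small end, z to the grip. It starts seated, axes along the port's, small end 26 mm below the mouth, cone 6 mm and grip 48 mm beyond it.
- bung_top (a point): Centre of the square outer end of the grip, 74 mm from the bung's origin along its z.
- bung_bin: Fixed open grey bin, 220 mm (x) by 130 mm (y), walls and floor 4 mm. Front wall (-x) 45 mm high, back wall 70; side walls 45 for x below -40 mm, else 70. One bung like the other lies across its back end, filling x from 55 to 105; the rest is empty. Origin: centre of the underside, z up.
- ring_bin: A bin of the same form, with three steel bearing rings in its back end: the wrong bin. Origin as for the bung bin.
- carton: Cardboard carton, 70 x 80 x 140 mm high, standing; origin: centre of its underside. Bystander.
- spray_can: Spray can, 60 mm diameter, 170 mm high, standing; origin: centre of its underside. Bystander.

How it is judged:
By the outcome, as a careful person would: the job done as asked, in the order asked, and still so for the second after the job is handed in, with the robot touching nothing.
It also fails if it takes over 64 s, if anything falls off the work surface, if the arm or the gripper's body presses on something with over 40 N, if the wrist force passes 120 N, or if a joint passes its speed limit or range.

## Working session

There is one attempt and no reset: what is moved stays moved. The work goes in short steps, Python scripts to look and compute and a tool call to move; the robot and the scene stay as the last step left them, time stands still between calls to the robot, and variables do not carry over. Pictures are saved under pics/ and viewed, at most 10 in all, crops included, and the job is handed in when it is done.

Besides the shell and the picture viewer there is one more tool, called after "Request:" as name(argument=value, ...), one argument or row to a line, values as JSON. step_arm: Moves the arm, as the interface text tells. Shifts and turns lie within -1 to 1; 1 stands for 500 mm of shift or 90 degrees of turn. Its arguments: {"type":"object","properties":{"travel":{"type":"array"},"dr":{"type":"array"},"jaw":{"type":"array"}},"required":["travel","dr","jaw"]}

```bash
ls; mkdir -p pics; python3 - <<'E'
from plant import arm, vision
import cv2,numpy as np
s=arm.state();print(s)
for n in("scene","side"):
    c=vision.camera(n);cv2.imwrite(f"pics/{n}0.png",c["pixels"])
    print(n,c["fovy"],c["cx"],c["cy"],np.round(c["T"],4).tolist())
E
```

```text
pics
{'t': 0.0, 'joint_pos': array([-1.21020882,  0.3339156 ,  0.03986144,  1.46626082, -0.0134163 ,
        1.34335747, -0.05847853]), 'qd': array([ 2.14309484e-03, -1.84369267e-03, -1.10582339e-03,  3.93265222e-05,
        1.59415261e-04,  2.15634551e-03, -4.29001489e-06]), 'effort': array([ 2.80888789e-04, -6.58554125e+01,  1.36566471e+00, -4.05567706e+01,
        1.68672740e-02,  1.25510723e-02,  1.91444326e-05]), 'position': array([0.28825636, 0.58208592, 0.24442318]), 'orientation': array([-1.45045688e-04,  2.27867966e-01,  9.73691680e-01, -8.25031416e-04]), 'contact_force': array([-0.67146042, -0.11336534,  0.74765597]), 'moment': array([-0.0088641 ,  0.00632619,  0.00438839]), 'grasp_force': 0.0, 'width': 0.0855031869390147}
scene 53.02867716603437 274.6103936748967 211.9436340927115 [[-0.503, 0.5077, -0.6995, 1.1671], [0.8641, 0.281, -0.4175, 0.3459], [-0.0154, -0.8144, -0.58, 0.6323], [0.0, 0.0, 0.0, 1.0]]
side 50.15213286839004 278.73039786093375 204.50575460000127 [[0.7685, -0.4469, 0.4579, 0.0434], [-0.6398, -0.5285, 0.558, -0.6512], [-0.0074, -0.7218, -0.692, 0.9699], [0.0, 0.0, 0.0, 1.0]]
```

View pics/scene0.png

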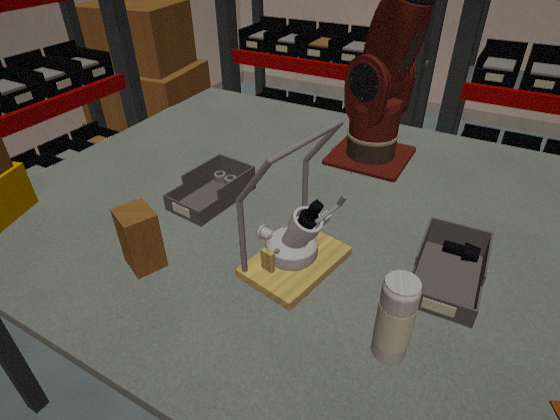

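View pics/side0.png

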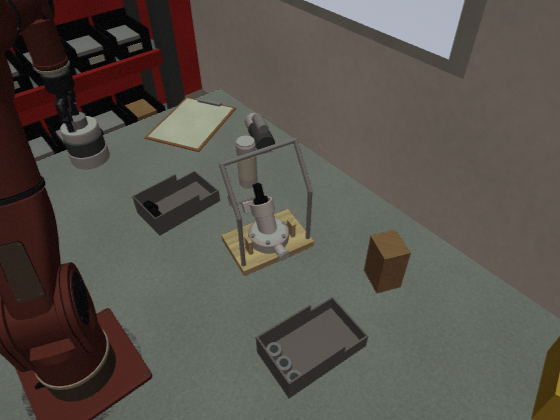

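The scene view shows the pump at about (295,245), with the bung at (313,212) and the knob near (342,201). The bung bin is at (455,270), the ring bin at (210,190), the carton at (140,240) and the can at (395,315). In the side view the pump is at (268,235), the bung at (259,192), the bung bin at (177,200), the ring bin at (312,345), the carton at (387,262) and the can at (246,160).

```bash
cat > h.py <<'E'
import numpy as np,cv2
from scipy.spatial.transform import Rotation as R
CAM={"scene":(53.02867716603437,274.6104,211.9436,[[-0.503,0.5077,-0.6995,1.1671],[0.8641,0.281,-0.4175,0.3459],[-0.0154,-0.8144,-0.58,0.6323]]),
"side":(50.15213286839004,278.7304,204.50576,[[0.7685,-0.4469,0.4579,0.0434],[-0.6398,-0.5285,0.558,-0.6512],[-0.0074,-0.7218,-0.692,0.9699]])}
def ray(n,p):
    fv,cx,cy,T=CAM[n];T=np.array(T);f=210/np.tan(np.radians(fv/2))
    d=T[:,:3]@np.array([(p[0]-cx)/f,(p[1]-cy)/f,1]);return T[:,3],d/np.linalg.norm(d)
def plane(n,p,z):
    o,d=ray(n,p);return o+d*(z-o[2])/d[2]
def tri(a,b):
    A=np.zeros((3,3));v=np.zeros(3);L=[ray("scene",a),ray("side",b)]
    for o,d in L:
        M=np.eye(3)-np.outer(d,d);A+=M;v+=M@o
    p=np.linalg.solve(A,v);return p,[np.linalg.norm((np.eye(3)-np.outer(d,d))@(p-o)) for o,d in L]
def proj(n,P):
    fv,cx,cy,T=CAM[n];T=np.array(T);f=210/np.tan(np.radians(fv/2))
    q=T[:,:3].T@(np.array(P)-T[:,3]);return q[:2]/q[2]*f+[cx,cy]
E
python3 - <<'E'
import cv2,numpy as np
a=cv2.imread("pics/scene0.png")[180:310,230:360];b=cv2.imread("pics/side0.png")[170:280,210:320]
g=lambda i:cv2.resize(np.clip(i*1.6,0,255).astype(np.uint8),(400,400),interpolation=cv2.INTER_CUBIC)
cv2.imwrite("pics/z1.png",np.hstack([g(a),g(b)]))
E
```

```text
(no output)
```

View pics/z1.png

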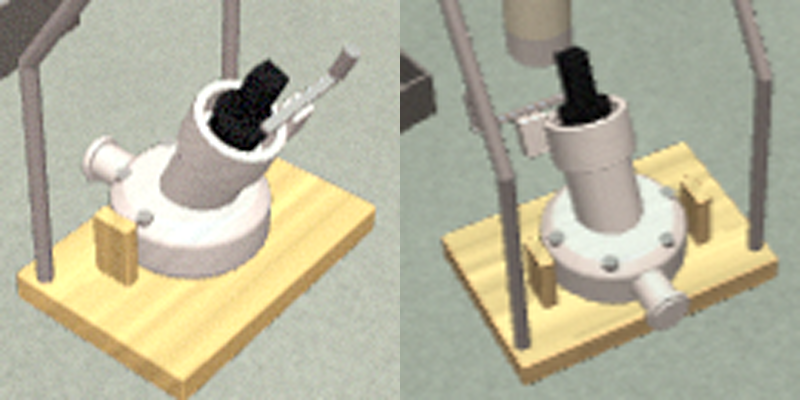

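The left crop (scene) shows the bung top at about (275,68), the knob from (351,50) to (338,72), and cradle corners at (20,280), (183,385) and (375,210). The right crop (side) shows the bung top at (572,52) and cradle corners at (443,240), (525,370), (777,262) and (685,143). The knob is mostly hidden behind the bow leg.

```bash
cat >> h.py <<'E'
sc=lambda x,y:(230+x/400*130,180+y/400*130)
sd=lambda x,y:(210+(x-400)/400*110,170+y/400*110)
E
python3 - <<'E'
from h import *
print("scene corners",[plane("scene",sc(*p),.024).round(3) for p in((20,280),(183,385),(375,210))])
print("side corners",[plane("side",sd(*p),.024).round(3) for p in((443,240),(525,370),(777,262),(685,143))])
print("bungtop",tri(sc(275,68),sd(572,52)))
# dark/grey bins: floor colour listing via contour
for n in("scene","side"):
    im=cv2.imread(f"pics/{n}0.png").astype(int);hsv=cv2.cvtColor(im.astype(np.uint8),cv2.COLOR_BGR2HSV)
    print(n,"table",im[330,150] if n=="scene" else im[300,220],"binfloor",im[280,440] if n=="scene" else im[200,185])
    g=im.max(2);m=((g<92)&(im[:,:,2]>=im[:,:,1]-3)).astype(np.uint8)
    m=cv2.morphologyEx(m,cv2.MORPH_CLOSE,np.ones((3,3)))
    for c in cv2.findContours(m,0,2)[0]:
        a=cv2.contourArea(c);x,y,w,h=cv2.boundingRect(c)
        if 800<a<8000: print(a,(x,y,w,h),cv2.approxPolyDP(c,3,True)[:,0].tolist())
print("can",plane("scene",(388,358),0),"carton",[plane("scene",p,0).round(3) for p in((137,275),(166,265),(120,250))])
E
```

```text
scene corners [array([ 0.655, -0.055,  0.024]), array([0.683, 0.086, 0.024]), array([0.47 , 0.127, 0.024])]
side corners [array([0.463, 0.117, 0.024]), array([ 0.436, -0.027,  0.024]), array([ 0.647, -0.068,  0.024]), array([0.678, 0.077, 0.024])]
bungtop (array([0.56605576, 0.08058627, 0.18704253]), [np.float64(0.0042678125742871015), np.float64(0.004267812574287176)])
scene table [105 118 114] binfloor [88 94 99]
2626.0 (0, 310, 172, 110) [[0, 310], [0, 364], [35, 412], [48, 400], [1, 319], [5, 318], [159, 419], [171, 419]]
3009.0 (413, 218, 79, 110) [[432, 218], [415, 258], [414, 273], [426, 241], [441, 244], [442, 251], [457, 255], [460, 260], [476, 262], [481, 255], [482, 264], [472, 309], [422, 293], [418, 309], [471, 327], [477, 314], [479, 288], [485, 278], [491, 234]]
1899.5 (111, 212, 57, 67) [[111, 212], [125, 259], [135, 274], [140, 274], [139, 278], [152, 272], [147, 269], [148, 264], [157, 270], [156, 262], [162, 257], [166, 261], [159, 269], [167, 264], [157, 216], [123, 228]]
4775.0 (163, 123, 180, 148) [[342, 123], [273, 162], [266, 162], [258, 174], [254, 173], [254
[... 1423 characters left out ...]
[268, 246], [269, 242], [261, 247], [242, 238], [237, 204], [242, 204], [244, 212], [243, 201], [235, 201], [229, 180], [225, 182], [227, 164], [237, 163], [240, 184], [254, 188], [254, 204], [263, 203], [269, 198], [257, 182], [255, 156], [293, 143], [307, 188], [306, 238], [310, 229], [312, 190], [308, 190], [310, 183], [306, 183], [307, 173], [302, 170], [304, 163], [299, 159], [300, 149], [296, 149], [297, 139], [275, 146], [266, 123], [257, 126]]
3186.5 (280, 0, 208, 79) [[280, 0], [461, 78], [487, 1], [465, 0], [450, 58], [445, 59], [305, 0]]
can [0.68646683 0.28226542 0.        ] carton [array([ 0.751, -0.251,  0.   ]), array([ 0.696, -0.218,  0.   ]), array([ 0.71 , -0.346,  0.   ])]
```

```bash
cat >> h.py <<'E'
# pump frame estimate
yaw=np.radians(-100.7)
cx=np.array([np.cos(yaw),np.sin(yaw),0]);py=np.array([-np.sin(yaw),np.cos(yaw),0])
def axes(): 
    pz=-np.sin(np.radians(25))*cx+np.array([0,0,np.cos(np.radians(25))]);px=np.cross(py,pz);return px,py,pz
px,py,pz=axes()
M=np.array([.5625,.0605,.142])
RP=np.c_[px,py,pz]
RT=np.c_[-px,py,-pz]   # tool orientation on the port
def port(x,y,z): return M+RP@np.array([x,y,z])/1000
def go(p,Rm,s):
    R0=R.from_quat(s["orientation"],scalar_first=True).as_matrix()
    return (R0.T@(np.array(p)-s["position"])/.5).round(4).tolist(),(np.degrees(R.from_matrix(R0.T@Rm).as_rotvec())/90).round(4).tolist()
E
python3 - <<'E'
from h import *
from plant import arm,vision
print("front",plane("scene",(418,309),0),plane("scene",(471,327),0))
print("side",plane("side",(160,235),0),plane("side",(219,201),0), plane("side",(132,197),.07))
w=vision.camera("wrist");print(w["tool_from_camera"].round(3).tolist(),w["fovy"],w["cx"],w["cy"])
s=arm.state()
print("above",port(0,0,170),go(port(0,0,170),RT,s));print("knobabove",go(port(-17,-70,110),RT,s))
E
```

```text
front [0.5505404  0.29816936 0.        ] [0.54603235 0.39467187 0.        ]
side [0.3376458  0.25605908 0.        ] [0.55158841 0.26478911 0.        ] [0.32779865 0.37954639 0.07      ]
[[0.001, -0.959, -0.285, 0.072], [1.0, 0.001, 0.0, -0.001], [0.0, -0.285, 0.959, -0.129], [0.0, 0.0, 0.0, 1.0]] 65.70646984690485 282.80776911770675 208.46679857953012
above [0.57583924 0.13109592 0.29607232] ([-0.9157, -0.5534, -0.1021], [0.1794, -0.2369, 0.8124])
knobabove ([-0.7862, -0.6102, 0.0211], [0.1794, -0.2369, 0.8124])
```

```bash
python3 - <<'E'
from h import *
from plant import arm
print(go(port(-5,-35,150),RT,arm.state()))
E
```

```text
([-0.8504, -0.5798, -0.0616], [0.1794, -0.2369, 0.8124])
```

Request:
step_arm(
  travel=[
    [-0.425, -0.29, -0.1],
    [-0.425, -0.29, -0.1],
    [-0.425, -0.29, -0.1],
    [-0.425, -0.29, -0.1],
    [-0.425, -0.29, -0.1],
    [-0.425, -0.29, -0.1],
    [-0.85, -0.58, -0.062],
    [-0.85, -0.58, -0.062],
    [-0.85, -0.58, -0.062],
    [-0.85, -0.58, -0.062],
    [-0.85, -0.58, -0.062],
    [-0.85, -0.58, -0.062],
    [-0.85, -0.58, -0.062],
    [-0.85, -0.58, -0.062],
    [-0.85, -0.58, -0.062],
    [-0.85, -0.58, -0.062],
  ],
  dr=[
    [0.179, -0.237, 0.812],
    [0.179, -0.237, 0.812],
    [0.179, -0.237, 0.812],
    [0.179, -0.237, 0.812],
    [0.179, -0.237, 0.812],
    [0.179, -0.237, 0.812],
    [0.179, -0.237, 0.812],
    [0.179, -0.237, 0.812],
    [0.179, -0.237, 0.812],
    [0.179, -0.237, 0.812],
    [0.179, -0.237, 0.812],
    [0.179, -0.237, 0.812],
    [0.179, -0.237, 0.812],
    [0.179, -0.237, 0.812],
    [0.179, -0.237, 0.812],
    [0.179, -0.237, 0.812],
  ],
  jaw=[-0.1, -0.1, -0.1, -0.1, -0.1, -0.1, -0.1, -0.1, -0.1, -0.1, -0.1, -0.1, -0.1, -0.1, -0.1, -0.1],
)

```text
t: 1.75
position: [0.5402, 0.1357, 0.2762]
orientation: [0.138, 0.751, 0.624, -0.166]
contact_force: [0.1, -0.3, -0.8]
width: 0.047
grasp_force: 0.0
```

```bash
cat >> h.py <<'E'
def wproj(P,s,w):
    T=w["tool_from_camera"];R0=R.from_quat(s["orientation"],scalar_first=True).as_matrix()
    q=T[:3,:3].T@(R0.T@(np.array(P)-s["position"])-T[:3,3]);f=210/np.tan(np.radians(w["fovy"]/2))
    r=np.hypot(q[0],q[1]);th=np.arctan2(r,q[2]);return np.array([w["cx"],w["cy"]])+f*th*q[:2]/r
def wray(p,s,w):
    T=w["tool_from_camera"];R0=R.from_quat(s["orientation"],scalar_first=True).as_matrix();f=210/np.tan(np.radians(w["fovy"]/2))
    d=np.array(p)-[w["cx"],w["cy"]];r=np.linalg.norm(d);th=r/f
    v=np.r_[np.sin(th)*d/r,np.cos(th)];return s["position"]+R0@T[:3,3],R0@T[:3,:3]@v
def wport(p,s,w,z):  # port coords (mm) where ray meets port plane z (mm)
    o,d=wray(p,s,w);o=RP.T@(o-M)*1000;d=RP.T@d;return (o+d*(z-o[2])/d[2]).round(1)
E
python3 - <<'E'
from h import *
from plant import arm,vision
s=arm.state();w=vision.camera("wrist");print(s["position"],s["width"],s["joint_pos"],s["contact_force"]);im=w["pixels"].copy()
import pickle;pickle.dump((s,w),open("w1.pkl","wb"))
for P in [(0,0,48),(-17,-70,39)]+[(a,b,48) for a in(-10,10) for b in(-10,10)]:
    q=wproj(port(*P),s,w);print(P,q.round(1));cv2.circle(im,tuple(int(v) for v in q),2,(0,0,255),1)
cv2.imwrite("pics/w1.png",np.clip(im*1.4,0,255))
E
```

```text
[0.54015816 0.13569366 0.27624019] 0.04698109922633139 [-0.89288023  0.31373223  0.46128166  1.53293142  0.21304028  1.58357165
 -0.64190318] [ 0.10656391 -0.26843765 -0.78649077]
(0, 0, 48) [329.5 219.8]
(-17, -70, 39) [237.7 194.9]
(-10, -10, 48) [316.9 207.1]
(-10, 10, 48) [343.2 207.1]
(10, -10, 48) [316.  232.2]
(10, 10, 48) [341.7 232.1][ WARN:0@0.400] global loadsave.cpp:1063 imwrite_ Unsupported depth image for selected encoder is fallbacked to CV_8U.
```

View pics/w1.png

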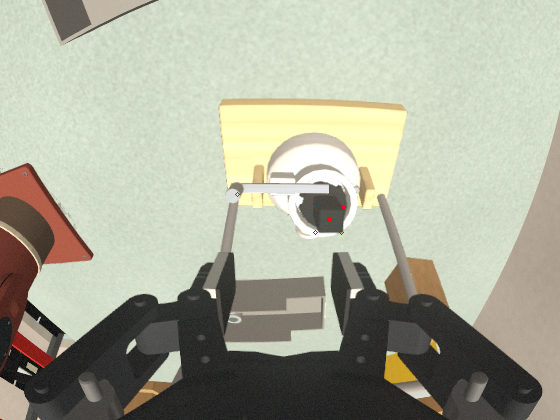

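The wrist view shows the bung's top face near (328,218), close to the prediction. The knob head is at about (236,188), and the keeper bar runs level from it to (329,188). I'll zoom in to fix these.

```bash
python3 - <<'E'
from h import *
import pickle;s,w=pickle.load(open("w1.pkl","rb"));im=w["pixels"]
c=im[170:250,220:370];cv2.imwrite("pics/w1z.png",cv2.resize(np.clip(c*1.8,0,255).astype(np.uint8),None,fx=5,fy=5,interpolation=cv2.INTER_CUBIC))
E
```

```text
(no output)
```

View pics/w1z.png

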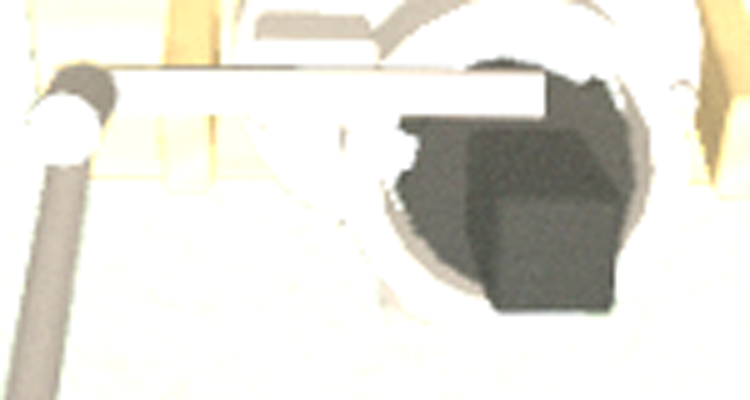

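The zoomed crop shows the bung top square spanning (494–615, 198–310), centre (331,221) in the full image. The knob top is at (64,128), or (232.8,195.6), and the keeper tip is at (329,188.5).

```bash
python3 - <<'E'
from h import *
import pickle;s,w=pickle.load(open("w1.pkl","rb"))
print("top",wport((330.9,220.8),s,w,48),"knob",wport((232.8,195.6),s,w,39),"tip",wport((329,188.4),s,w,13))
from plant import arm
s=arm.state()
for P in((-17,-73,110),(-17,-73,31)):print(P,go(port(*P),RT,s))
E
```

```text
top [ 0.8  1.1 48. ] knob [-16.4 -73.9  39. ] tip [-16.3   3.8  13. ]
(-17, -73, 110) ([0.0216, -0.0745, 0.082], [0.0011, -0.0011, 0.0016])
(-17, -73, 31) ([0.0213, -0.0748, 0.24], [0.0011, -0.0011, 0.0016])
```

Request:
step_arm(
  travel=[
    [0.02, -0.076, 0.08],
    [0.02, -0.076, 0.08],
    [0.02, -0.076, 0.12],
    [0.02, -0.076, 0.16],
    [0.02, -0.076, 0.2],
    [0.02, -0.076, 0.22],
    [0.02, -0.076, 0.236],
    [0.02, -0.076, 0.236],
    [0.02, -0.076, 0.236],
    [0.02, -0.076, 0.236],
    [0.02, -0.076, 0.236],
    [0.02, -0.076, 0.236],
    [0.02, -0.076, 0.236],
    [0.02, -0.076, 0.236],
  ],
  dr=[
    [0, 0, 0],
    [0, 0, 0],
    [0, 0, 0],
    [0, 0, 0],
    [0, 0, 0],
    [0, 0, 0],
    [0, 0, 0],
    [0, 0, 0],
    [0, 0, 0],
    [0, 0, 0],
    [0, 0, 0],
    [0, 0, 0],
    [0, 0, 0],
    [0, 0, 0],
  ],
  jaw=[-0.1, -0.1, -0.1, -0.1, -0.1, -0.1, -0.1, -0.1, 0.2, 0.4, 0.6, 0.8, 0.8, 0.8],
)

```text
t: 3.2
position: [0.496, 0.1015, 0.1655]
orientation: [0.138, 0.752, 0.623, -0.165]
contact_force: [-2.5, 2.4, 6.7]
width: 0.0098
grasp_force: 54.9
```

```bash
python3 - <<'E'
from h import *
from plant import arm
s=arm.state();print((RP.T@(s["position"]-M)*1000).round(1),s["width"],s["grasp_force"],s["contact_force"])
E
```

```text
[-15.4 -73.   33.1] 0.009781278606378634 54.881080985069275 [-2.46707142  2.43842241  6.72707035]
```

Request:
step_arm(
  travel=[
    [0, -0.01, -0.002],
    [0, -0.02, -0.002],
    [0, -0.03, -0.002],
    [0, -0.04, -0.002],
    [0, -0.05, -0.002],
    [0, -0.06, -0.002],
    [0, -0.068, -0.002],
    [0, -0.068, -0.002],
  ],
  dr=[
    [0, 0, 0],
    [0, 0, 0],
    [0, 0, 0],
    [0, 0, 0],
    [0, 0, 0],
    [0, 0, 0],
    [0, 0, 0],
    [0, 0, 0],
  ],
  jaw=[0.8, 0.8, 0.8, 0.8, 0.8, 0.8, 0.8, 0.8],
)

```text
t: 4.0
position: [0.4616, 0.1081, 0.1658]
orientation: [0.138, 0.751, 0.624, -0.166]
contact_force: [-1.7, 2.6, -3.6]
width: 0.0095
grasp_force: 54.4
```

```bash
python3 - <<'E'
from h import *
from plant import arm
s=arm.state();print((RP.T@(s["position"]-M)*1000).round(1),s["width"],s["grasp_force"],s["contact_force"])
E
```

```text
[ -15.4 -108.    33.4] 0.009453624589770582 54.39381659030914 [-1.74349438  2.57688022 -3.57829489]
```

Request:
step_arm(
  travel=[
    [0, 0, 0],
    [0, 0, 0],
    [0, 0, 0],
    [0, 0, 0],
    [0, 0, -0.03],
    [0, 0, -0.1],
    [0, 0, -0.16],
    [0, 0.1, -0.17],
    [-0.032, 0.218, -0.17],
    [-0.032, 0.218, -0.17],
    [-0.032, 0.218, -0.17],
    [-0.032, 0.218, -0.17],
  ],
  dr=[
    [0, 0, 0],
    [0, 0, 0],
    [0, 0, 0],
    [0, 0, 0],
    [0, 0, 0],
    [0, 0, 0],
    [0, 0, 0],
    [0, 0, 0],
    [0, 0, 0],
    [0, 0, 0],
    [0, 0, 0],
    [0, 0, 0],
  ],
  jaw=[0.5, 0.3, 0.1, -0.1, -0.1, -0.1, -0.1, -0.1, -0.1, -0.1, -0.1, -0.1],
)

```text
t: 5.2
position: [0.5728, 0.1088, 0.2494]
orientation: [0.138, 0.752, 0.623, -0.166]
contact_force: [0.4, -0.0, -0.6]
width: 0.047
grasp_force: 0.0
```

```bash
python3 - <<'E'
from h import *
from plant import arm,vision
s=arm.state();w=vision.camera("wrist");im=w["pixels"]
import pickle;pickle.dump((s,w),open("w2.pkl","wb"))
print((RP.T@(s["position"]-M)*1000).round(1),s["width"],s["contact_force"],wproj(port(0,0,48),s,w),wproj(port(-17,-113,39),s,w))
c=im[130:290,160:400];cv2.imwrite("pics/w2.png",cv2.resize(np.clip(c*1.4,0,255).astype(np.uint8),None,fx=3.3,fy=3.3,interpolation=cv2.INTER_CUBIC))
E
```

```text
[  0.6   1.1 118.2] 0.0469787424125923 [ 0.43646037 -0.01019557 -0.64115953] [280.59173414 225.3569851 ] [123.41839224 197.3484741 ]
```

View pics/w2.png

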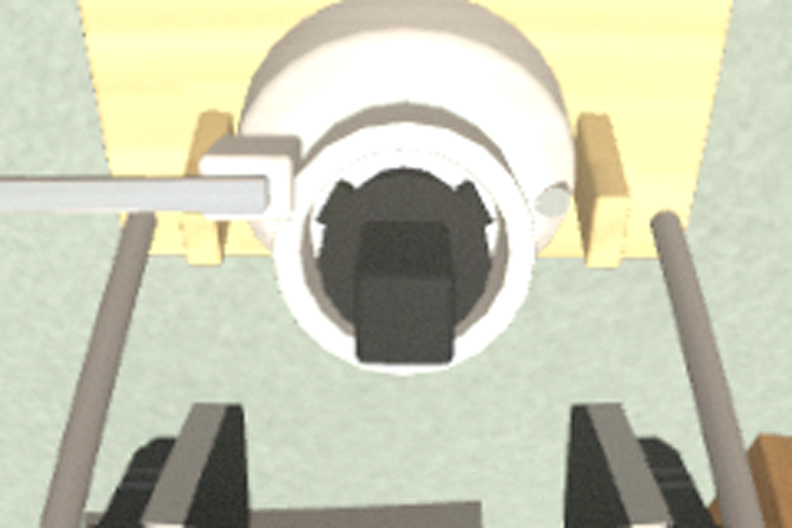

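The bung top centre is at crop (405,320), or (282.7,227) in the image. The keeper tip has moved back to crop x=268, off the bung and outside the bore.

```bash
python3 - <<'E'
from h import *
import pickle;s,w=pickle.load(open("w2.pkl","rb"))
f=lambda x,y:(160+x/3.3,130+y/3.3)
print("top",wport(f(405,320),s,w,48),"tip",wport(f(268,193),s,w,10))
E
```

```text
top [ 1.1  1.4 48. ] tip [-15.8 -29.8  10. ]
```

Request:
step_arm(
  travel=[
    [-0.001, 0.001, 0.06],
    [-0.001, 0.001, 0.1],
    [-0.001, 0.001, 0.13],
    [-0.001, 0.001, 0.15],
    [-0.001, 0.001, 0.17],
    [-0.001, 0.001, 0.18],
    [-0.001, 0.001, 0.18],
    [-0.001, 0.001, 0.18],
    [-0.001, 0.001, 0.18],
    [-0.001, 0.001, 0.18],
    [-0.001, 0.001, 0.18],
    [-0.001, 0.001, 0.18],
    [-0.001, 0.001, 0.18],
  ],
  dr=[
    [0, 0, 0],
    [0, 0, 0],
    [0, 0, 0],
    [0, 0, 0],
    [0, 0, 0],
    [0, 0, 0],
    [0, 0, 0],
    [0, 0, 0],
    [0, 0, 0],
    [0, 0, 0],
    [0, 0, 0],
    [0, 0, 0],
    [0, 0, 0],
  ],
  jaw=[-0.1, -0.1, -0.1, -0.1, -0.1, -0.1, -0.1, 0.1, 0.25, 0.4, 0.7, 0.7, 0.7],
)

```text
t: 6.55
position: [0.5666, 0.0712, 0.1689]
orientation: [0.138, 0.752, 0.623, -0.166]
contact_force: [-4.0, 1.7, 4.5]
width: 0.0194
grasp_force: 58.9
```

```bash
python3 - <<'E'
from h import *
from plant import arm
s=arm.state();p=(RP.T@(s["position"]-M)*1000).round(1);print(p,s["width"],s["grasp_force"],RP.T@s["contact_force"])
r=p[2]+12
# first rock: out to +12 in 4 rows, to -12 in 8, +12 in 8 ; lift .35/row
seq=[3,6,9,12]+[12-3*i for i in range(1,9)]+[-12+3*i for i in range(1,9)];h=0
for i,a in enumerate(seq):
    h+=.3;b=np.radians(a);print(a,round((r+h)*np.sin(b)/500,4),round(-((r+h)*np.cos(b)-r)/500,4),round(a/90,4))
E
```

```text
[ 1.1  2.  29.1] 0.019393363672219742 58.93904507160187 [ 1.06938586 -4.25446563  4.46465795]
3 0.0043 -0.0005 0.0333
6 0.0087 -0.0007 0.0667
9 0.0131 -0.0008 0.1
12 0.0176 -0.0006 0.1333
9 0.0133 -0.002 0.1
6 0.009 -0.0031 0.0667
3 0.0045 -0.0041 0.0333
0 0.0 -0.0048 0.0
-3 -0.0046 -0.0053 -0.0333
-6 -0.0092 -0.0055 -0.0667
-9 -0.0139 -0.0055 -0.1
-12 -0.0186 -0.0052 -0.1333
-9 -0.0141 -0.0067 -0.1
-6 -0.0095 -0.0079 -0.0667
-3 -0.0048 -0.0089 -0.0333
0 0.0 -0.0096 0.0
3 0.0048 -0.0101 0.0333
6 0.0097 -0.0103 0.0667
9 0.0146 -0.0102 0.1
12 0.0196 -0.0099 0.1333
```

Request:
step_arm(
  travel=[
    [0, 0.0043, 0.0001],
    [0, 0.0086, 0.0005],
    [0, 0.0129, 0.001],
    [0, 0.0171, 0.0018],
    [0, 0.0129, 0.001],
    [0, 0.0087, -0.0001],
    [0, 0.0044, -0.0011],
    [0, 0, -0.0018],
    [0, -0.0044, -0.0023],
    [0, -0.0089, -0.0025],
    [0, -0.0134, -0.0026],
    [0, -0.0178, -0.0018],
    [0, -0.0134, -0.0026],
    [0, -0.009, -0.0039],
    [0, -0.0046, -0.0051],
    [0, 0, -0.006],
    [0, 0.0047, -0.0067],
    [0, 0.0094, -0.0071],
    [0, 0.0142, -0.0073],
    [0, 0.0188, -0.0065],
  ],
  dr=[
    [0.0333, 0, 0],
    [0.0667, 0, 0],
    [0.1, 0, 0],
    [0.1333, 0, 0],
    [0.1, 0, 0],
    [0.0667, 0, 0],
    [0.0333, 0, 0],
    [0, 0, 0],
    [-0.0333, 0, 0],
    [-0.0667, 0, 0],
    [-0.1, 0, 0],
    [-0.1333, 0, 0],
    [-0.1, 0, 0],
    [-0.0667, 0, 0],
    [-0.0333, 0, 0],
    [0, 0, 0],
    [0.0333, 0, 0],
    [0.0667, 0, 0],
    [0.1, 0, 0],
    [0.1333, 0, 0],
  ],
  jaw=[0.7, 0.7, 0.7, 0.7, 0.7, 0.7, 0.7, 0.7, 0.7, 0.7, 0.7, 0.7, 0.7, 0.7, 0.7, 0.7, 0.7, 0.7, 0.7, 0.7],
)

```text
t: 8.55
position: [0.5762, 0.0715, 0.1729]
orientation: [0.057, 0.762, 0.603, -0.23]
contact_force: [-7.6, 5.7, 15.2]
width: 0.019
grasp_force: 62.3
```

```bash
python3 - <<'E'
from h import *
from plant import arm,vision
s=arm.state();p=(RP.T@(s["position"]-M)*1000).round(1);print(s["t"],p,s["width"],s["grasp_force"],RP.T@s["contact_force"])
R0=R.from_quat(s["orientation"],scalar_first=True).as_matrix();print("tilt",np.degrees(R.from_matrix(RT.T@R0).as_rotvec()))
w=vision.camera("wrist");cv2.imwrite("pics/w3.png",np.clip(w["pixels"][170:330,160:400].astype(float)*1.4,0,255).astype(np.uint8).repeat(3,0).repeat(3,1))
E
```

```text
8.55 [ 1.  11.5 33.6] 0.01901270567471431 62.25490629673004 [ 2.58719822 -8.57002732 15.54516345]
tilt [12.08014136  0.13760763 -0.09029658]
```

View pics/w3.png

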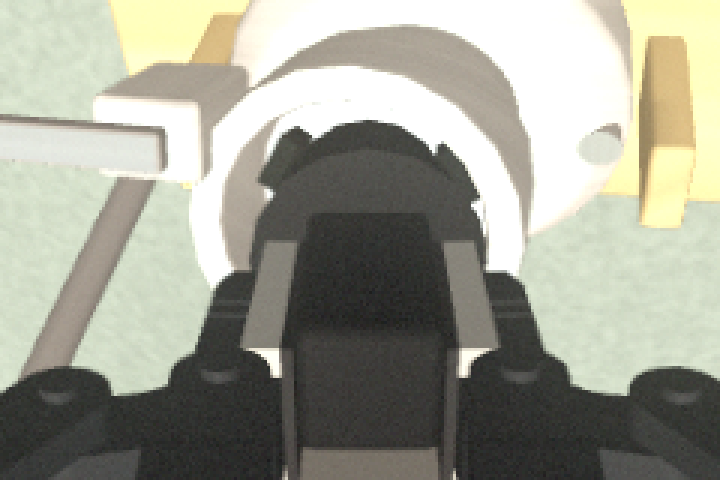

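The bung is tilted 12° away in the grip, the cone rim has risen inside the bore, and the keeper tip is still clear at (160,150). The force is pushing the pump down, so it is not being lifted.

```bash
cat > rock.py <<'E'
import numpy as np
def rock(seq,a0,h0,inc,hold,r=41.1):
    h=h0
    for i,a in enumerate(seq):
        if i not in hold:h+=inc
        b=np.radians(a-a0);print(a,[0,round((r+h)*np.sin(b)/500,4),round(-((r+h)*np.cos(b)-(r+h0))/500,4)],[round((a-a0)/90,4),0,0])
    print("h",h)
E
python3 -c "
from rock import *
rock([12-3*i for i in range(1,9)]+[-12+3*i for i in range(1,9)]+[9,6,3,0],12,4.2,.5,{0,7,8,15,16})"
```

```text
9 [0, np.float64(-0.0047), np.float64(0.0001)] [-0.0333, 0, 0]
6 [0, np.float64(-0.0096), np.float64(-0.0005)] [-0.0667, 0, 0]
3 [0, np.float64(-0.0145), np.float64(-0.0009)] [-0.1, 0, 0]
0 [0, np.float64(-0.0195), np.float64(-0.001)] [-0.1333, 0, 0]
-3 [0, np.float64(-0.0245), np.float64(-0.0008)] [-0.1667, 0, 0]
-6 [0, np.float64(-0.0295), np.float64(-0.0003)] [-0.2, 0, 0]
-9 [0, np.float64(-0.0346), np.float64(0.0004)] [-0.2333, 0, 0]
-12 [0, np.float64(-0.0393), np.float64(0.0024)] [-0.2667, 0, 0]
-9 [0, np.float64(-0.0346), np.float64(0.0004)] [-0.2333, 0, 0]
-6 [0, np.float64(-0.0302), np.float64(-0.0022)] [-0.2, 0, 0]
-3 [0, np.float64(-0.0255), np.float64(-0.0046)] [-0.1667, 0, 0]
0 [0, np.float64(-0.0207), np.float64(-0.0068)] [-0.1333, 0, 0]
3 [0, np.float64(-0.0157), np.float64(-0.0088)] [-0.1, 0, 0]
6 [0, np.float64(-0.0106), np.float64(-0.0104)] [-0.0667, 0, 0]
9 [0, np.float64(-0.0054), np.float64(-0.0119)] [-0.0333, 0, 0]
12 [0, np.float64(0.0), np.float64(-0.012)] [0.0, 0, 0]
9 [0, np.float64(-0.0054), np.float64(-0.0119)] [-0.0333, 0, 0]
6 [0, np.float64(-0.0108), np.float64(-0.0124)] [-0.0667, 0, 0]
3 [0, np.float64(-0.0164), np.float64(-0.0127)] [-0.1, 0, 0]
0 [0, np.float64(-0.022), np.float64(-0.0127)] [-0.1333, 0, 0]
h 11.7
```

Request:
step_arm(
  travel=[
    [0, -0.0047, 0.0001],
    [0, -0.0096, -0.0005],
    [0, -0.0145, -0.0009],
    [0, -0.0195, -0.001],
    [0, -0.0245, -0.0008],
    [0, -0.0295, -0.0003],
    [0, -0.0346, 0.0004],
    [0, -0.0393, 0.0024],
    [0, -0.0346, 0.0004],
    [0, -0.0302, -0.0022],
    [0, -0.0255, -0.0046],
    [0, -0.0207, -0.0068],
    [0, -0.0157, -0.0088],
    [0, -0.0106, -0.0104],
    [0, -0.0054, -0.0119],
    [0, 0, -0.012],
    [0, -0.0054, -0.0119],
    [0, -0.0108, -0.0124],
    [0, -0.0164, -0.0127],
    [0, -0.022, -0.0127],
  ],
  dr=[
    [-0.0333, 0, 0],
    [-0.0667, 0, 0],
    [-0.1, 0, 0],
    [-0.1333, 0, 0],
    [-0.1667, 0, 0],
    [-0.2, 0, 0],
    [-0.2333, 0, 0],
    [-0.2667, 0, 0],
    [-0.2333, 0, 0],
    [-0.2, 0, 0],
    [-0.1667, 0, 0],
    [-0.1333, 0, 0],
    [-0.1, 0, 0],
    [-0.0667, 0, 0],
    [-0.0333, 0, 0],
    [0, 0, 0],
    [-0.0333, 0, 0],
    [-0.0667, 0, 0],
    [-0.1, 0, 0],
    [-0.1333, 0, 0],
  ],
  jaw=[0.7, 0.7, 0.7, 0.7, 0.7, 0.7, 0.7, 0.7, 0.7, 0.7, 0.7, 0.7, 0.7, 0.7, 0.7, 0.7, 0.7, 0.7, 0.7, 0.7],
)

```text
t: 10.6
position: [0.5667, 0.0759, 0.1787]
orientation: [0.138, 0.751, 0.623, -0.166]
contact_force: [-4.4, 0.9, 0.1]
width: 0.0189
grasp_force: 60.5
```

```bash
python3 - <<'E'
from h import *
from plant import arm
s=arm.state();p=(RP.T@(s["position"]-M)*1000).round(1);print(s["t"],p,s["width"],s["grasp_force"],RP.T@s["contact_force"])
R0=R.from_quat(s["orientation"],scalar_first=True).as_matrix();print("tilt",np.degrees(R.from_matrix(RT.T@R0).as_rotvec()))
from rock import *
rock([-3,-6,-9,-12]+[-12+3*i for i in range(1,9)]+[12-3*i for i in range(1,9)],0,11.7,.5,{3,4,11,12,19})
E
```

```text
10.6 [ 1.1  1.2 40. ] 0.018911973504118038 60.45484721660614 [-0.06538044 -4.52586061  0.10814114]
tilt [-0.03417447  0.06467709 -0.05859713]
-3 [0, np.float64(-0.0056), np.float64(-0.0009)] [-0.0333, 0, 0]
-6 [0, np.float64(-0.0112), np.float64(-0.0014)] [-0.0667, 0, 0]
-9 [0, np.float64(-0.017), np.float64(-0.0017)] [-0.1, 0, 0]
-12 [0, np.float64(-0.0226), np.float64(-0.0006)] [-0.1333, 0, 0]
-9 [0, np.float64(-0.017), np.float64(-0.0017)] [-0.1, 0, 0]
-6 [0, np.float64(-0.0115), np.float64(-0.0034)] [-0.0667, 0, 0]
-3 [0, np.float64(-0.0058), np.float64(-0.0048)] [-0.0333, 0, 0]
0 [0, np.float64(0.0), np.float64(-0.006)] [0.0, 0, 0]
3 [0, np.float64(0.0059), np.float64(-0.0068)] [0.0333, 0, 0]
6 [0, np.float64(0.0119), np.float64(-0.0074)] [0.0667, 0, 0]
9 [0, np.float64(0.0179), np.float64(-0.0076)] [0.1, 0, 0]
12 [0, np.float64(0.0238), np.float64(-0.0065)] [0.1333, 0, 0]
9 [0, np.float64(0.0179), np.float64(-0.0076)] [0.1, 0, 0]
6 [0, np.float64(0.0121), np.float64(-0.0094)] [0.0667, 0, 0]
3 [0, np.float64(0.0061), np.float64(-0.0108)] [0.0333, 0, 0]
0 [0, np.float64(0.0), np.float64(-0.012)] [0.0, 0, 0]
-3 [0, np.float64(-0.0062), np.float64(-0.0128)] [-0.0333, 0, 0]
-6 [0, np.float64(-0.0125), np.float64(-0.0133)] [-0.0667, 0, 0]
-9 [0, np.float64(-0.0189), np.float64(-0.0135)] [-0.1, 0, 0]
-12 [0, np.float64(-0.0251), np.float64(-0.0124)] [-0.1333, 0, 0]
h 19.2
```

Request:
step_arm(
  travel=[
    [0, -0.0056, -0.0009],
    [0, -0.0112, -0.0014],
    [0, -0.017, -0.0017],
    [0, -0.0226, -0.0006],
    [0, -0.017, -0.0017],
    [0, -0.0115, -0.0034],
    [0, -0.0058, -0.0048],
    [0, 0, -0.006],
    [0, 0.0059, -0.0068],
    [0, 0.0119, -0.0074],
    [0, 0.0179, -0.0076],
    [0, 0.0238, -0.0065],
    [0, 0.0179, -0.0076],
    [0, 0.0121, -0.0094],
    [0, 0.0061, -0.0108],
    [0, 0, -0.012],
    [0, -0.0062, -0.0128],
    [0, -0.0125, -0.0133],
    [0, -0.0189, -0.0135],
    [0, -0.0251, -0.0124],
  ],
  dr=[
    [-0.0333, 0, 0],
    [-0.0667, 0, 0],
    [-0.1, 0, 0],
    [-0.1333, 0, 0],
    [-0.1, 0, 0],
    [-0.0667, 0, 0],
    [-0.0333, 0, 0],
    [0, 0, 0],
    [0.0333, 0, 0],
    [0.0667, 0, 0],
    [0.1, 0, 0],
    [0.1333, 0, 0],
    [0.1, 0, 0],
    [0.0667, 0, 0],
    [0.0333, 0, 0],
    [0, 0, 0],
    [-0.0333, 0, 0],
    [-0.0667, 0, 0],
    [-0.1, 0, 0],
    [-0.1333, 0, 0],
  ],
  jaw=[0.7, 0.7, 0.7, 0.7, 0.7, 0.7, 0.7, 0.7, 0.7, 0.7, 0.7, 0.7, 0.7, 0.7, 0.7, 0.7, 0.7, 0.7, 0.7, 0.7],
)

```text
t: 12.6
position: [0.556, 0.0807, 0.1848]
orientation: [0.217, 0.733, 0.637, -0.099]
contact_force: [0.3, -0.4, -0.1]
width: 0.0193
grasp_force: 61.4
```

```bash
python3 - <<'E'
from h import *
from plant import arm
s=arm.state();p=(RP.T@(s["position"]-M)*1000).round(1);print(s["t"],p,s["width"],s["grasp_force"],RP.T@s["contact_force"])
from rock import *
rock([-12+3*i for i in range(1,9)]+[12-3*i for i in range(1,5)],-12,19.2,.5,{0,7,8})
E
```

```text
12.6 [  1.2 -10.1  46.7] 0.019288252615280322 61.35917901992798 [ 0.2599462   0.31534715 -0.20042807]
-9 [0, np.float64(0.0063), np.float64(0.0002)] [0.0333, 0, 0]
-6 [0, np.float64(0.0127), np.float64(-0.0003)] [0.0667, 0, 0]
-3 [0, np.float64(0.0192), np.float64(-0.0005)] [0.1, 0, 0]
0 [0, np.float64(0.0257), np.float64(-0.0003)] [0.1333, 0, 0]
3 [0, np.float64(0.0322), np.float64(0.0002)] [0.1667, 0, 0]
6 [0, np.float64(0.0388), np.float64(0.0011)] [0.2, 0, 0]
9 [0, np.float64(0.0454), np.float64(0.0024)] [0.2333, 0, 0]
12 [0, np.float64(0.0515), np.float64(0.0049)] [0.2667, 0, 0]
9 [0, np.float64(0.0454), np.float64(0.0024)] [0.2333, 0, 0]
6 [0, np.float64(0.0394), np.float64(-0.0008)] [0.2, 0, 0]
3 [0, np.float64(0.0333), np.float64(-0.0036)] [0.1667, 0, 0]
0 [0, np.float64(0.0269), np.float64(-0.0062)] [0.1333, 0, 0]
h 23.7
```

Request:
step_arm(
  travel=[
    [0, 0.0063, 0.0002],
    [0, 0.0127, -0.0003],
    [0, 0.0192, -0.0005],
    [0, 0.0257, -0.0003],
    [0, 0.0257, -0.0003],
    [0, 0.0257, -0.0003],
  ],
  dr=[
    [0.0333, 0, 0],
    [0.0667, 0, 0],
    [0.1, 0, 0],
    [0.1333, 0, 0],
    [0.1333, 0, 0],
    [0.1333, 0, 0],
  ],
  jaw=[0.7, 0.7, 0.7, 0.7, 0.7, 0.7],
)

```text
t: 13.2
position: [0.5686, 0.079, 0.187]
orientation: [0.139, 0.752, 0.623, -0.166]
contact_force: [0.2, 0.8, -0.1]
width: 0.0192
grasp_force: 61.8
```

```bash
python3 - <<'E'
from h import *
from plant import arm,vision
s=arm.state();p=(RP.T@(s["position"]-M)*1000).round(1);print(s["t"],p,s["width"],s["grasp_force"],RP.T@s["contact_force"])
w=vision.camera("wrist");cv2.imwrite("pics/w4.png",np.clip(w["pixels"][170:330,160:400].astype(float)*1.4,0,255).astype(np.uint8).repeat(3,0).repeat(3,1))
E
```

```text
13.2 [ 1.5  2.6 48.9] 0.01918629314712716 61.84617877006531 [-0.76439734  0.01134154  0.22760911]
```

View pics/w4.png

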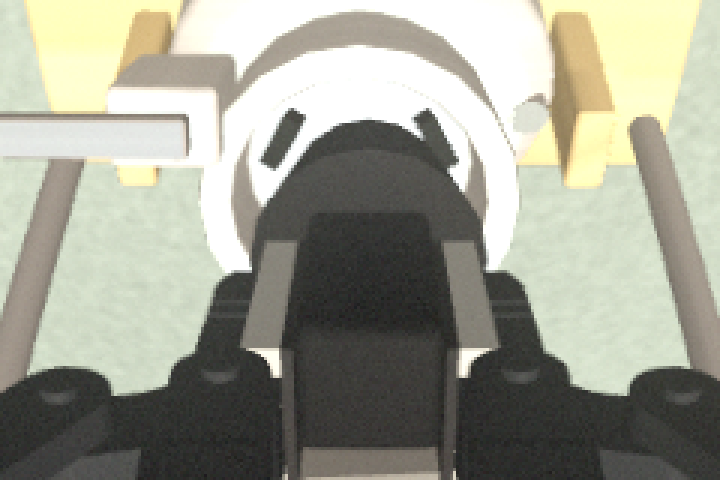

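The bung is well up out of the lips and square in the grip. The pump is seated and the keeper tip is clear at (188,137). Next I'll draw it straight out along the neck.

Request:
step_arm(
  travel=[
    [0, 0, -0.006],
    [0, 0, -0.012],
    [0, 0, -0.02],
    [0, 0, -0.03],
    [0, 0, -0.05],
    [0, 0, -0.08],
    [0, 0, -0.12],
    [0, 0, -0.16],
    [0, 0, -0.18],
    [0, 0, -0.18],
    [0, 0, -0.18],
  ],
  dr=[
    [0, 0, 0],
    [0, 0, 0],
    [0, 0, 0],
    [0, 0, 0],
    [0, 0, 0],
    [0, 0, 0],
    [0, 0, 0],
    [0, 0, 0],
    [0, 0, 0],
    [0, 0, 0],
    [0, 0, 0],
  ],
  jaw=[0.7, 0.7, 0.7, 0.7, 0.7, 0.7, 0.7, 0.7, 0.7, 0.7, 0.7],
)

```text
t: 14.35
position: [0.5753, 0.1164, 0.2686]
orientation: [0.138, 0.752, 0.623, -0.166]
contact_force: [-0.9, -0.0, -0.2]
width: 0.019
grasp_force: 61.8
```

```bash
python3 - <<'E'
from h import *
from plant import arm
s=arm.state();print(s["t"],s["position"],s["width"],s["grasp_force"],s["contact_force"])
a=np.radians(2.3);y=np.array([np.cos(a),np.sin(a),0]);z=np.array([0,0,-1.]);RD=np.c_[np.cross(y,z),y,z]
print(go((.469,.327,.25),RD,s),go((.52,.23,.28),RD,s))
E
```

```text
14.35 [0.57533863 0.11641858 0.26858932] 0.018993152518914223 61.846972703933716 [-0.947279   -0.02937089 -0.17332193]
([0.3552, -0.287, -0.1243], [-0.031, 0.2759, -0.1419]) ([0.1742, -0.1508, -0.1062], [-0.031, 0.2759, -0.1419])
```

Request:
step_arm(
  travel=[
    [0.08, -0.06, -0.06],
    [0.17, -0.15, -0.1],
    [0.26, -0.22, -0.115],
    [0.355, -0.287, -0.124],
    [0.355, -0.287, -0.124],
    [0.355, -0.287, -0.124],
    [0.355, -0.287, -0.124],
    [0.355, -0.287, -0.124],
    [0.355, -0.287, -0.124],
    [0.355, -0.287, -0.124],
    [0.355, -0.287, -0.124],
    [0.355, -0.287, -0.124],
  ],
  dr=[
    [0, 0, 0],
    [0, 0, 0],
    [0, 0, 0],
    [-0.01, 0.08, -0.04],
    [-0.02, 0.16, -0.08],
    [-0.025, 0.24, -0.12],
    [-0.031, 0.276, -0.142],
    [-0.031, 0.276, -0.142],
    [-0.031, 0.276, -0.142],
    [-0.031, 0.276, -0.142],
    [-0.031, 0.276, -0.142],
    [-0.031, 0.276, -0.142],
  ],
  jaw=[0.7, 0.7, 0.7, 0.7, 0.7, 0.7, 0.7, 0.7, 0.7, 0.7, 0.7, 0.7],
)

```text
t: 15.55
position: [0.4689, 0.3275, 0.2497]
orientation: [0.0, 0.692, 0.721, -0.0]
contact_force: [-0.3, 0.2, -0.4]
width: 0.0192
grasp_force: 61.9
```

```bash
python3 - <<'E'
from h import *
from plant import arm,vision
s=arm.state();w=vision.camera("wrist");print(s["t"],s["position"],s["orientation"],s["contact_force"])
im=np.clip(w["pixels"].astype(float)*1.4,0,255).astype(np.uint8)
bx=np.array([-.9992,-.04,0]);by=np.array([.04,-.9992,0]);C=np.array([.439,.3255,0])
for x,y,z in[(-110,65,45),(-110,-65,45),(-40,65,45),(-40,-65,45),(110,65,70),(110,-65,70),(-30,0,4)]:
    q=wproj(C+bx*x/1000+by*y/1000+[0,0,z/1000],s,w);cv2.circle(im,tuple(int(v) for v in q),3,(0,0,255),1)
cv2.imwrite("pics/w5.png",im)
E
```

```text
15.55 [0.46889318 0.32753676 0.24971807] [ 2.12952572e-04  6.92441250e-01  7.21474085e-01 -4.62705123e-04] [-0.28403994  0.2256824  -0.43602308]
```

View pics/w5.png

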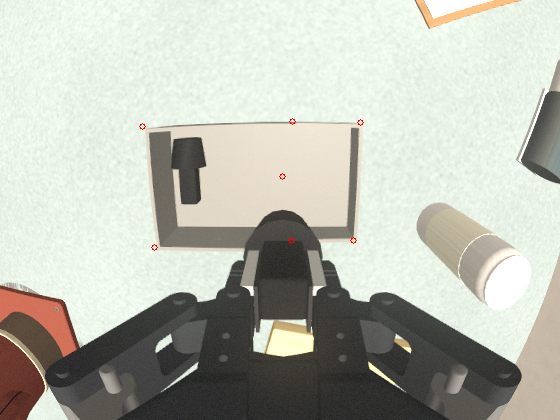

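The projected bin corners match the picture. The other bung lies at (188,170) in the back end, and the drop point at (282,176) is on open floor.

Request:
step_arm(
  travel=[
    [0, 0, 0.08],
    [0, 0, 0.16],
    [0, 0, 0.23],
    [0, 0, 0.29],
    [0, 0, 0.33],
    [0, 0, 0.35],
    [0, 0, 0.36],
    [0, 0, 0.368],
    [0, 0, 0.372],
    [0, 0, 0.375],
    [0, 0, 0.375],
    [0, 0, 0.375],
  ],
  dr=[
    [0, 0, 0],
    [0, 0, 0],
    [0, 0, 0],
    [0, 0, 0],
    [0, 0, 0],
    [0, 0, 0],
    [0, 0, 0],
    [0, 0, 0],
    [0, 0, 0],
    [0, 0, 0],
    [0, 0, 0],
    [0, 0, 0],
  ],
  jaw=[0.7, 0.7, 0.7, 0.7, 0.7, 0.7, 0.7, 0.7, 0.7, 0.7, 0.7, 0.7],
)

```text
t: 16.8
position: [0.4693, 0.3272, 0.0632]
orientation: [-0.0, 0.693, 0.721, 0.001]
contact_force: [-0.4, -1.0, -1.0]
width: 0.019
grasp_force: 61.9
```

Next I'll lower in about 1 mm steps until it touches.

Request:
step_arm(
  travel=[
    [0, 0, 0.002],
    [0, 0, 0.004],
    [0, 0, 0.006],
    [0, 0, 0.006],
  ],
  dr=[
    [0, 0, 0],
    [0, 0, 0],
    [0, 0, 0],
    [0, 0, 0],
  ],
  jaw=[0.7, 0.7, 0.7, 0.7],
)

```text
t: 17.2
position: [0.4689, 0.327, 0.0595]
orientation: [-0.0, 0.693, 0.721, 0.0]
contact_force: [-0.3, -0.5, -1.2]
width: 0.0193
grasp_force: 61.9
```

Request:
step_arm(
  travel=[
    [0, 0, 0.001],
    [0, 0, 0.002],
    [0, 0, 0.003],
    [0, 0, 0.003],
  ],
  dr=[
    [0, 0, 0],
    [0, 0, 0],
    [0, 0, 0],
    [0, 0, 0],
  ],
  jaw=[0.7, 0.7, 0.7, 0.7],
)

```text
t: 17.6
position: [0.4691, 0.3271, 0.0587]
orientation: [-0.0, 0.693, 0.721, 0.0]
contact_force: [-1.8, -2.0, 6.1]
width: 0.0192
grasp_force: 62.8
```

The bung has touched the floor with about 6 N. I'll open slowly and rise.

Request:
step_arm(
  travel=[
    [0, 0, -0.0005],
    [0, 0, -0.0005],
    [0, 0, -0.0005],
    [0, 0, -0.0005],
    [0, 0, -0.0005],
    [0, 0, -0.0005],
    [0, 0, -0.0005],
    [0, 0, -0.02],
    [0, 0, -0.05],
    [0, 0, -0.1],
    [0, 0, -0.18],
    [0, 0, -0.26],
    [0, 0, -0.34],
    [0, 0, -0.38],
    [0, 0, -0.38],
    [0, 0, -0.38],
  ],
  dr=[
    [0, 0, 0],
    [0, 0, 0],
    [0, 0, 0],
    [0, 0, 0],
    [0, 0, 0],
    [0, 0, 0],
    [0, 0, 0],
    [0, 0, 0],
    [0, 0, 0],
    [0, 0, 0],
    [0, 0, 0],
    [0, 0, 0],
    [0, 0, 0],
    [0, 0, 0],
    [0, 0, 0],
    [0, 0, 0],
  ],
  jaw=[0.5, 0.4, 0.3, 0.2, 0.1, 0, 0, 0, 0, 0, 0, 0, 0, 0, 0, 0],
)

```text
t: 19.2
position: [0.4692, 0.327, 0.2494]
orientation: [-0.0, 0.693, 0.721, 0.001]
contact_force: [0.1, -0.7, -0.2]
width: 0.0427
grasp_force: 0.0
```

```bash
python3 - <<'E'
from h import *
from plant import arm,vision
s=arm.state();print(s["t"],s["position"],s["width"],s["contact_force"])
a=vision.camera("scene")["pixels"][170:340,220:520];b=vision.camera("side")["pixels"][110:290,120:420]
g=lambda i:cv2.resize(np.clip(i*1.6,0,255).astype(np.uint8),(500,300),interpolation=cv2.INTER_CUBIC)
cv2.imwrite("pics/e.png",np.vstack([g(a),g(b)]))
E
```

```text
19.2 [0.46919377 0.32699503 0.24937078] 0.042683578489782825 [ 0.09945349 -0.65824813 -0.21211718]
```

View pics/e.png

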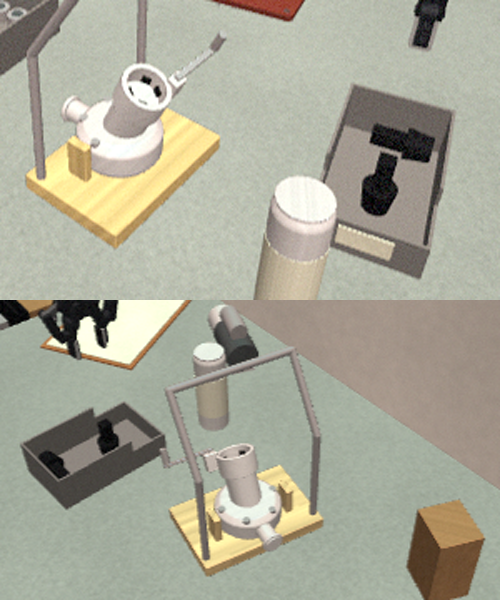

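The bung stands in the bung bin at (380,185) in the top crop. The pump is seated with its neck empty, the keeper is drawn clear, and the can and carton have not moved.

```bash
python3 -c "
from plant import workorder;print(workorder.job_done())"
```

```text
the job is handed in; nothing more can be done
None
```

The job is done and handed in at about 19 s: the keeper is drawn about 39 mm clear, the bung was rocked out and stands upright in the bin that already held a bung, and the last pictures show the pump in its cradle and the carton and spray can where they were.

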